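Fit the spring-loaded feed roller into its yoke and bolt it in

ROBOT

A 6-joint arm with a two-finger parallel gripper is mounted at the origin on the work surface. World frame = base frame: x ahead of the robot, y to its left, z up, the work surface at z = 0. Lengths are in m, angles in rad, forces in N, time in s.
With the tool pointing down it reaches from about 0.275 to 0.85 m from the base axis. Payload 19 kg.
Tool frame: the origin (TCP) lies between the finger pads; the fingertips stand 19 mm ahead of it and the grasp point (between the pads) is the TCP; z points along the fingers, y is the line along which they close (so a half turn about z gives the same grasp; the last joint's range is limited). The gripper opens to 85 mm and grips with 20 to 120 N. Pads are 22 mm wide; open, the fingers measure 114 mm over their backs; the gripper's body (76 mm by 85 mm) begins 54 mm behind the grasp point. The pads swing forward as they close: fully open they stand 13 mm farther back than shut.
Start: joints at [0.983, 0.15, 1.437, -0, 1.554, -0.134], TCP at [0.252, 0.517, 0.25] pointing down, gripper open.
Joint ranges: [-2.8, 2.8], [-0.68, 2.1], [0.12, 2.68], [-1.39, 4.53], [0.16, 2.79], [-2.81, 2.81]. Speed limits (rad/s): [1.89, 1.89, 2.22, 3.01, 3.01, 3.01].

INTERFACE

Orientations are given as a unit quaternion [x, y, z, w].
In Python, from plant import bot gives the robot as it stands.
- The arm moves only by the shell command python3 -m handwheel 'ROWS'. ROWS is JSON, one flat list of numbers, 7 for each row, row after row: the turn, a rotation vector about the tool's x, y, z in rad, then the shift along the tool's x, y, z in cm, then the closure, from -1 (fully open) to 1 (shut). In form: [rx, ry, rz, tx, ty, tz, hand, rx, ry, rz, tx, ty, tz, hand, ...]. A call has 1 to 8 rows; each row shifts and turns the commanded pose from where the row before left it, along the tool's axes as they then stand; what a row does not reach is not made up. A row lasts 1/10 s, in which the tool goes at most 50 mm and 8.59 degrees, less where a joint would pass 70% of its speed; a pose out of reach is approached as far as the arm can. A call is refused whole if a number of a shift passes 5 or a number of a turn 0.15, either way. A call with a gripper value outside its range is refused whole. The fingers move at their own pace and stop on an object; the grip force is fixed at half the most. Time passes only in rows, so rows that do not move let the fingers close. It gives the time, the measured TCP pose, the force, the opening and the grip force at its end, in the units of the state.
- bot.sense(): the state, without advancing time (a new reading comes with each control period).
- bot.get_image(name): name is "side" or "top" or "wrist"; returns the picture (384x512x3 uint8, red, green, blue); there is no depth.
- bot.camera_info(name): a dict with "fx", "fy", "cx", "cy" (pixels), "pose" (4x4, takes a point from camera to world coordinates). Camera axes: x right, y down, z forward; pixel columns grow to the right and rows downward; lengths in m; the calibration is good to about 2 mm. A picture is of the moment at which its call begins: read the wrist's pose just before it. camera_info takes no time and is no camera call; for the wrist camera it gives the pose at the moment of the call.
- bot.job_done(): hands the job in; it is judged then, once.
The state is a dict: "t": time; "joints": joint angles; "joint_velocities": joint speeds; "effort": joint torques, N m; "tool_pos": TCP position; "tool_rot": TCP orientation; "force": force on the tool from outside, world axes, zero at the start; "moment": the same for the moment, N m; "opening": finger opening in m; "grasp_force": force on a finger pad.
Only numpy, scipy, OpenCV 4.12 (cv2) and the standard library are available. Lean on these libraries where they do the work, as an engineer would, in place of code of your own. Each camera call takes 0.05 s, during which the arm holds its last target. There are 200 camera calls.

TASK

Fit the long roller with the sprung axle end into the grey yoke: press its sprung end into the slot of the tall cheek until the other axle end clears the low cheek, lower it and let the spring push that end into the pocket under the lip, so the roller lies level and fully home at both ends. Then let go of it and slide the steel keeper bolt all the way in over the sprung end. Leave the shorter roller and everything else on the bench where it is.

Things in the scene. Friction and masses are not known exactly. Their poses are not given: they have to be found in the camera images.
- roller_mid (a point): Centre of the long steel roller, on its axis at mid  body 40 mm diameter, 110 mm long, total 0.3 to 0.6 kg. Its own y runs along the axis towards the sprung end. It starts in one of two wooden V-stands, lying level with its axis 45 mm above the bench. It can spin about its axis.
- plunger_tip (a point): Tip of the roller's sprung axle end (+y, with a thin dark collar at its root), on the axis, 14 mm diameter, 3 mm chamfer. Free, it stands 26 mm out of the body's end, 81 mm from the roller's centre.
- plunger (a joint): How far the sprung axle end is pushed in, m: 0 free, 0.020 at most. The push is 2 N at the start and rises 0.2 N per mm.
- stub_tip (a point): Tip of the fixed axle stub at the roller's other end (-y), 69 mm from the roller's centre: 14 mm diameter, 14 mm long, 3 mm chamfer.
- stand_a: Wooden V-stand, fast to the bench, in which the long roller lies along its y; origin under its centre. Base 70 x 110 mm, 10 mm thick. Its two V supports lie 28 to 40 mm either side of the middle, and leave the middle free for fingers. A like stand holds the short roller.
- seat (a point): Where the roller's centre lies when fitted in the yoke, 77 mm above the bench. z up, y along the axis towards the tall cheek, x across. The yoke is fast to the bench; base plate 12 mm thick, 100 mm wide in x. Fitted, the stub's tip rests against the pocket's back, the sprung end is 5 mm compressed, and the axle ends lie on the floors of slot and pocket.
- slot (a point): On the back of the upright slot in the inner face of the yoke's tall cheek, at the fitted axis height: 76 mm from the seat along +y. Slot 18 mm wide, 6 mm deep, open at the top, its floor 70 mm above the bench. Cheek 50 mm wide, 125 mm high, outer face 10 mm beyond this point.
- pocket (a point): On the back of the pocket in the inner face of the yoke's low cheek, at the fitted axis height: 69 mm from the seat along -y. Pocket 18 mm wide, 8 mm deep, from 70 to 88 mm above the bench, under a 10 mm thick lip; cheek 50 mm wide, 98 mm high, 20 mm thick. For the stub to pass the lip from above, the sprung end must be held 13 to 20 mm compressed.
- keeper (a joint): Keeper bolt, m: 0 drawn back, 0.030 fully in, over the sprung axle end. It slides along the yoke's -y, with about 2 N of friction, and stays where it is left. It starts between 0 and 0.008, clear of the slot. Pushed in, its bar (10 mm wide, heights 87 to 95 mm) blocks the slot above a fitted axle.
- keeper_tab (a point): Point in the upright steel tab of the keeper bolt, 125 mm above the bench, outside the tall cheek; moves with the bolt. The tab is 30 mm wide in the yoke's x, 12 mm thick in y, from height 87 to 140 mm. Its axes are those of the yoke. Bolt fully in, 35 mm remain between the tab's centre and the tall cheek's outer face.
- short_roller_mid (a point): Centre of a shorter plain roller lying in the other wooden stand: body 40 mm diameter, 85 mm long, fixed 14 mm stubs at both ends. Not needed: leave it.
- oil_bottle: Grey plastic oil bottle, 56 mm diameter, 130 mm high, upright; origin under its centre. Leave it.
- grinding_wheel: Grinding wheel lying flat, 120 mm diameter, 18 mm thick; origin under its centre. Leave it.
- wrench: Steel wrench, 170 mm long, lying on the bench. Leave it.
- jar: Amber jar with steel lid, 68 mm diameter, 85 mm high; origin under its centre. Leave it.
- handwheel: Loose steel handwheel, 110 mm diameter, 30 mm high, lying flat; origin under its centre. Leave it.

How it is judged:
By the outcome, as a careful person would: the job done as asked, in the order asked, and still so for the second after the job is handed in, with the robot touching nothing.
It also fails if it takes over 54 s, if anything falls off the work surface, if the arm or the gripper's body presses on something with over 40 N, if the wrist force passes 120 N, or if a joint passes its speed limit or range.

## Working session

There is one attempt and no reset: what is moved stays moved. The work goes in short steps, Python scripts to look and compute and a shell command to move; the robot and the scene stay as the last step left them, time stands still between calls to the robot, and variables do not carry over. Pictures are saved under pics/ and viewed, at most 10 in all, crops included, and the job is handed in when it is done.

```bash
ls; mkdir -p pics
python3 - <<'E'
from plant import bot
import cv2,numpy as np
print(bot.sense())
for n in("top","side"):
    i=bot.get_image(n); cv2.imwrite(f"pics/{n}0.png",cv2.resize(i[:,:,::-1],(800,600),interpolation=cv2.INTER_CUBIC))
    c=bot.camera_info(n); print(n,c["fx"],c["cx"],c["cy"],np.round(c["pose"],3).tolist())
E
```

```text
pics
{'t': 0.0, 'joints': array([ 9.82985310e-01,  1.50983619e-01,  1.43800877e+00, -2.78330548e-06,
        1.55381321e+00, -1.34017984e-01]), 'joint_velocities': array([ 0.00127975, -0.00023779, -0.00019187,  0.00057688,  0.00069473,
        0.00153534]), 'effort': array([ 2.72360820e-03, -7.13019776e+01, -5.70900357e+01,  9.82029997e-05,
        8.34237202e-03, -4.08917367e-05]), 'tool_pos': array([0.25197157, 0.51660573, 0.24968789]), 'tool_rot': array([ 2.24954608e-01,  9.74369056e-01, -5.67890411e-04, -2.12861435e-04]), 'force': array([ 0.21155827, -0.75370966,  0.38558186]), 'moment': array([ 0.0146694 ,  0.04748426, -0.03240019]), 'grasp_force': 0.0, 'opening': 0.08520452565844987}
top 419.789458293707 259.88543713201733 190.25972876150925 [[0.013, -0.991, 0.134, 0.388], [-1.0, -0.014, -0.006, 0.018], [0.008, -0.134, -0.991, 1.368], [0.0, 0.0, 0.0, 1.0]]
side 460.40206393033986 260.7386909922356 192.55369266587792 [[0.98, -0.121, 0.158, 0.372], [-0.199, -0.582, 0.788, -0.969], [-0.003, -0.804, -0.595, 0.875], [0.0, 0.0, 0.0, 1.0]]
```

View pics/top0.png

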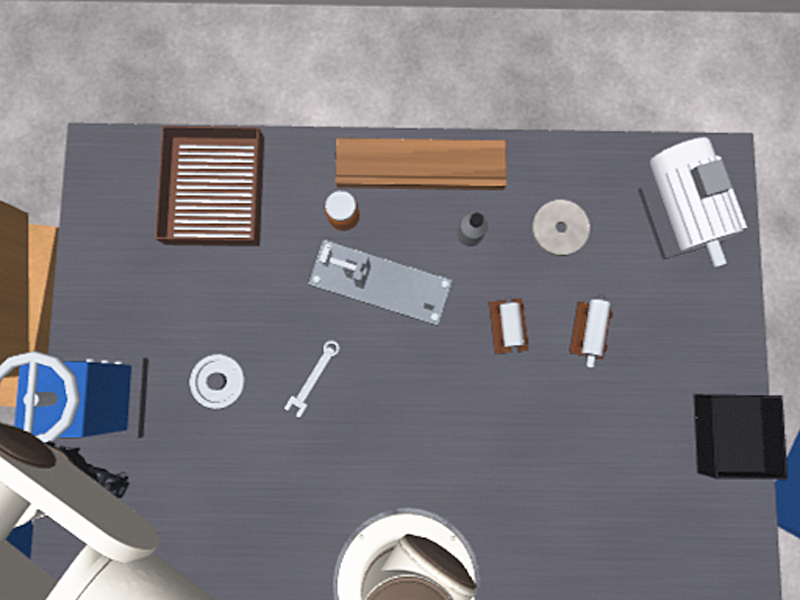

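View pics/side0.png

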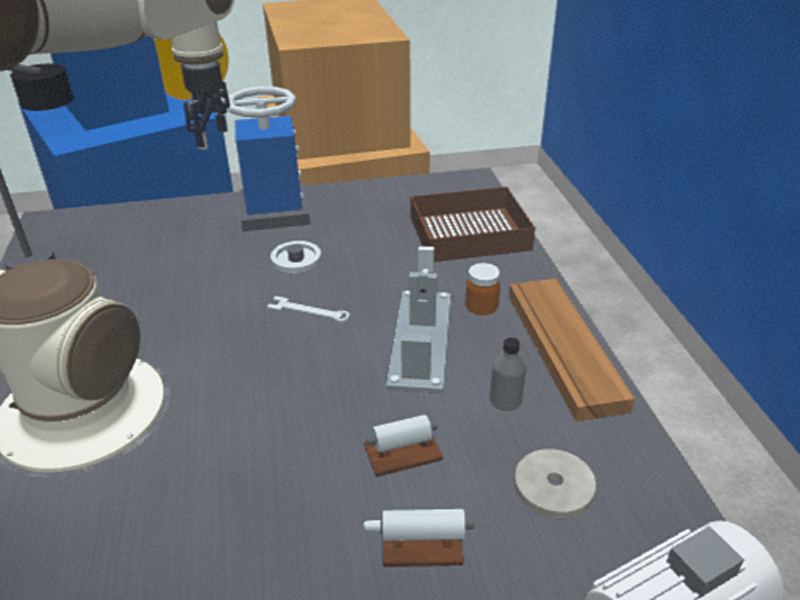

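The top view shows the long roller at (595,327), with its bright sprung end at (590,362) facing the robot. The yoke runs from the tall cheek and keeper at (345,265) to the low cheek at (430,307). The side view shows the same: long roller at (425,525), tab at (425,258).

```bash
cat > h.py <<'E'
from plant import bot
import numpy as np, cv2
from scipy.spatial.transform import Rotation as R
def p2w(c,u,v,z):
    P=np.array(c["pose"]); d=P[:3,:3]@np.array([(u-c["cx"])/c["fx"],(v-c["cy"])/c["fy"],1])
    return P[:3,3]+d*(z-P[2,3])/d[2]
def w2p(c,p):
    P=np.array(c["pose"]); q=P[:3,:3].T@(np.array(p)-P[:3,3])
    return np.array([c["fx"]*q[0]/q[2]+c["cx"],c["fy"]*q[1]/q[2]+c["cy"]])
def delta(pos,xdir_deg):
    """rows needed from now: tool down, tool x at world angle xdir; prints tool shift(cm, in present axes) and turn rz"""
    s=bot.sense(); T=R.from_quat(s["tool_rot"])
    a=np.radians(xdir_deg); X=np.array([np.cos(a),np.sin(a),0]); Z=np.array([0,0,-1.]); Y=np.cross(Z,X)
    G=R.from_matrix(np.c_[X,Y,Z])
    print("t",s["t"],"pos",s["tool_pos"].round(4),"turn(tool)",(T.inv()*G).as_rotvec().round(3),
     "shift now-axes cm",(T.inv().apply(pos-s["tool_pos"])*100).round(2),"shift goal-axes",(G.inv().apply(pos-s["tool_pos"])*100).round(2))
E
python3 - <<'E'
from h import *
c=bot.camera_info("top"); f=1.5625
for n,u,v,z in [("roller mid",595,327,.05),("sprungtip",590,366,.045),("far end",600,297,.06),("tab",323,250,.14),("low cheek",430,307,.098),("base corner TL",327,240,.012),("BL",309,284,.012),("TR",451,281,.012),("BR",437,325,.012),("jar",341,203,.085)]:
    print(n,p2w(c,u/f,v/f,z).round(3))
E
```

```text
roller mid [ 0.512 -0.373  0.05 ]
sprungtip [ 0.433 -0.363  0.045]
far end [ 0.572 -0.382  0.06 ]
tab [0.643 0.169 0.14 ]
low cheek [ 0.542 -0.038  0.098]
base corner TL [0.692 0.177 0.012]
BL [0.597 0.212 0.012]
TR [ 0.608 -0.085  0.012]
BR [ 0.515 -0.056  0.012]
jar [0.752 0.143 0.085]
```

Run:
```python
from h import *
delta(np.array([.51,-.373,.25]),172)
c=bot.camera_info("wrist");T=R.from_quat(bot.sense()["tool_rot"]);P=np.array(c["pose"]);print(c["fx"],T.inv().apply(P[:3,3]-bot.sense()["tool_pos"]),(T.inv().as_matrix()@P[:3,:3]).round(2))
```

```text
t 0.1 pos [0.252  0.5166 0.2498] turn(tool) [-0.001 -0.    -0.314] shift now-axes cm [-6.219e+01 -6.865e+01  4.000e-02] shift goal-axes [-3.793e+01 -8.451e+01 -2.000e-02]
296.8955192885577 [ 0.0785648  -0.00047622 -0.12363733] [[-0.   -0.95 -0.31]
 [ 1.    0.   -0.  ]
 [ 0.   -0.31  0.95]]
```

```bash
python3 -m handwheel '[0,0,0,-2.8,-3.1,0,-1,0,0,0,-2.8,-3.1,0,-1,0,0,0,-2.8,-3.1,0,-1,0,0,0,-2.8,-3.1,0,-1,0,0,0,-2.8,-3.1,0,-1,0,0,0,-2.8,-3.1,0,-1,0,0,0,-2.8,-3.1,0,-1,0,0,0,-2.8,-3.1,0,-1]'
python3 -m handwheel '[0,0,0,-2.8,-3.1,0,-1,0,0,0,-2.8,-3.1,0,-1,0,0,0,-2.8,-3.1,0,-1,0,0,0,-2.8,-3.1,0,-1,0,0,0,-2.8,-3.1,0,-1,0,0,0,-2.8,-3.1,0,-1,0,0,0,-2.8,-3.1,0,-1,0,0,0,-2.8,-3.1,0,-1]'
python3 -c "
from h import *
delta(np.array([.51,-.373,.25]),172)"
```

```text
t: 0.9
tool_pos: [0.3446, 0.1941, 0.2502]
tool_rot: [0.225, 0.974, -0.0, 0.0]
force: [1.1, 0.3, 0.0]
opening: 0.0856
grasp_force: 0.0
t: 1.7
tool_pos: [0.4373, -0.1273, 0.2502]
tool_rot: [0.225, 0.974, 0.0, -0.0]
force: [1.0, 0.5, 0.1]
opening: 0.0852
grasp_force: 0.0
t 1.7 pos [ 0.4373 -0.1273  0.2502] turn(tool) [ 0.    -0.    -0.315] shift now-axes cm [-17.32 -18.89   0.02] shift goal-axes [-1.062e+01 -2.332e+01  2.000e-02]
```

```bash
python3 -m handwheel '[0,0,0,-2.9,-3.15,0,-1,0,0,0,-2.9,-3.15,0,-1,0,0,0,-2.9,-3.15,0,-1,0,0,0,-2.9,-3.15,0,-1,0,0,0,-2.9,-3.15,0,-1,0,0,-0.105,-2.9,-3.15,0,-1,0,0,-0.105,0,0,0,-1,0,0,-0.105,0,0,0,-1]'
python3 - <<'E'
from h import *
delta(np.array([.512,-.373,.25]),172)
c=bot.camera_info("wrist");i=bot.get_image("wrist");cv2.imwrite("pics/w1.png",i[:,:,::-1]);np.save("w1.npy",[c["pose"]])
E
```

```text
t: 2.5
tool_pos: [0.5107, -0.3727, 0.2489]
tool_rot: [0.068, 0.998, 0.001, -0.001]
force: [0.6, 0.4, 0.4]
opening: 0.0855
grasp_force: 0.0
t 2.5 pos [ 0.5107 -0.3727  0.2489] turn(tool) [ 0.001 -0.002  0.004] shift now-axes cm [-0.14 -0.01 -0.11] shift goal-axes [-0.14 -0.01 -0.11]
```

View pics/w1.png

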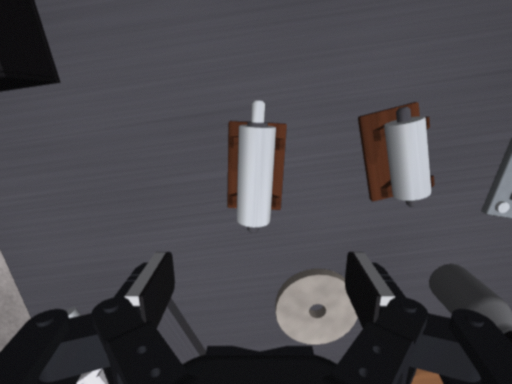

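The roller sits at (256,174) with its sprung tip up at (258,102) and the body's lower end at (254,224). The axis is almost aligned with tool x.

Run:
```python
from h import *
c=bot.camera_info("wrist")
i=cv2.imread("pics/w1.png",0)
for v in range(128,220,15):
    r=np.where(i[v,225:290]>120)[0]+225; m=(p2w(c,r[0],v,.047)+p2w(c,r[-1],v,.047))/2; print(v,r[0],r[-1],m.round(4))
print(np.where(i[90:240,257]>120)[0][[0,-1]]+90, i[90:130,258], i[215:235,255])
t=p2w(c,258,101,.045);print("tip",t)
for p in (t,):
  a=np.radians(172); print("mid from tip",p-.081*np.array([np.cos(a),np.sin(a),0]))
```

```text
128 242 275 [ 0.4596 -0.3672  0.047 ]
143 241 274 [ 0.4753 -0.3704  0.047 ]
158 240 273 [ 0.4916 -0.3736  0.047 ]
173 240 272 [ 0.5083 -0.3764  0.047 ]
188 239 271 [ 0.5256 -0.3798  0.047 ]
203 239 270 [ 0.5435 -0.3828  0.047 ]
218 238 269 [ 0.5619 -0.3865  0.047 ]
[100 227] [ 77  79  80  79  79  79  78  80  82  93 134 178 198 203 203 204 204 204
 205 205 205 205 205 205 206 206 205 205 205 205 204 196 162 111  82  77
  92 132 179 200] [205 204 205 205 206 206 205 205 204 204 201 182 134  90  79  77  76  75
  77  79]
tip [ 0.4322102  -0.36418229  0.045     ]
mid from tip [ 0.51242191 -0.37545531  0.045     ]
```

```bash
python3 -c "
from h import *
delta(np.array([.512,-.3775,.044]),169.6)"
```

```text
t 2.55 pos [ 0.5107 -0.3722  0.2493] turn(tool) [ 0.001 -0.001  0.053] shift now-axes cm [-0.23 -0.53 20.53] shift goal-axes [-0.23 -0.5  20.53]
```

```bash
python3 -m handwheel '[0,0,0.053,-0.2,-0.5,2,-1,0,0,0,0,0,3.5,-1,0,0,0,0,0,3.5,-1,0,0,0,0,0,3.5,-1,0,0,0,0,0,3.5,-1,0,0,0,0,0,2.5,-1,0,0,0,0,0,1.5,-1,0,0,0,0,0,0.5,-1]'
python3 -m handwheel '[0,0,0,0,0,0,-1,0,0,0,0,0,0,0.3,0,0,0,0,0,0,1,0,0,0,0,0,0,1,0,0,0,0,0,0,1,0,0,0,0,0,0,1,0,0,0,0,0,0,1,0,0,0,0,0,0,1]'
python3 -c "
from h import *
delta(np.array([.512,-.3775,.044]),169.6)"
```

```text
t: 3.35
tool_pos: [0.5117, -0.3764, 0.044]
tool_rot: [0.096, 0.995, 0.001, -0.001]
force: [0.2, 0.7, 0.3]
opening: 0.0853
grasp_force: 0.0
t: 4.15
tool_pos: [0.5123, -0.3778, 0.0466]
tool_rot: [0.096, 0.995, -0.001, 0.001]
force: [-2.3, -4.1, 7.8]
opening: 0.0383
grasp_force: 59.7
t 4.15 pos [ 0.5123 -0.3778  0.0466] turn(tool) [-0.002  0.001 -0.01 ] shift now-axes cm [0.04 0.02 0.26] shift goal-axes [0.03 0.02 0.26]
```

```bash
python3 -m handwheel '[0,0,0,0,0,-0.5,1,0,0,0,0,0,-1.5,1,0,0,0,0,0,-3,1,0,0,0,0,0,-3,1,0,0,0.14,0,0,-3,1,0,0,0.14,0,0,-3,1,0,0,0.14,0,0,-3,1,0,0,0.14,0,0,-3,1]'
python3 -m handwheel '[0,0,0.14,0,0,-3,1,0,0,0.14,0,0,-2,1,0,0,0.14,0,0,0,1,0,0,0.14,0,0,0,1,0,0,0.14,0,0,0,1,0,0,0.14,0,0,0,1,0,0,0.14,0,0,0,1,0,0,0.14,0,0,0,1]'
python3 -c "
from h import *
delta(np.array([.459,.003,.30]),72.5)"
```

```text
t: 4.95
tool_pos: [0.5119, -0.3763, 0.2476]
tool_rot: [0.37, 0.929, -0.0, 0.0]
force: [0.5, -0.7, -5.8]
opening: 0.038
grasp_force: 61.4
t: 5.75
tool_pos: [0.5119, -0.3764, 0.2963]
tool_rot: [0.807, 0.591, 0.0, 0.0]
force: [0.4, 0.5, -4.2]
opening: 0.0384
grasp_force: 61.4
t 5.75 pos [ 0.5119 -0.3764  0.2963] turn(tool) [ 0.     0.    -0.001] shift now-axes cm [ 34.57 -16.49  -0.37] shift goal-axes [ 34.59 -16.45  -0.37]
```

```bash
python3 -m handwheel '[0,0,0,4.3,-2.06,0,1,0,0,0,4.3,-2.06,0,1,0,0,0,4.3,-2.06,0,1,0,0,0,4.3,-2.06,0,1,0,0,0,4.3,-2.06,0,1,0,0,0,4.3,-2.06,0,1,0,0,0,4.3,-2.06,0,1,0,0,0,4.3,-2.06,0,1]'
python3 -m handwheel '[0,0,0,0,0,0,1,0,0,0,0,0,0,1]'
python3 - <<'E'
from h import *
delta(np.array([.459,.003,.30]),72.5)
c=bot.camera_info("wrist");i=bot.get_image("wrist");cv2.imwrite("pics/w2s.png",i[:,:,::-1]);cv2.imwrite("pics/w2.png",cv2.resize(i[:,:,::-1],(800,600),interpolation=cv2.INTER_CUBIC));np.save("w2.npy",c["pose"])
E
```

```text
t: 6.55
tool_pos: [0.4556, 0.0025, 0.2964]
tool_rot: [0.805, 0.593, 0.0, 0.0]
force: [0.9, 0.6, -5.5]
opening: 0.0381
grasp_force: 62.0
t: 6.75
tool_pos: [0.4563, 0.0017, 0.2963]
tool_rot: [0.804, 0.594, 0.0, 0.0]
force: [-0.4, 0.1, -4.5]
opening: 0.0385
grasp_force: 62.0
t 6.75 pos [0.4563 0.0017 0.2963] turn(tool) [0.001 0.    0.007] shift now-axes cm [ 0.2   0.22 -0.37] shift goal-axes [ 0.2   0.22 -0.37]
```

View pics/w2.png

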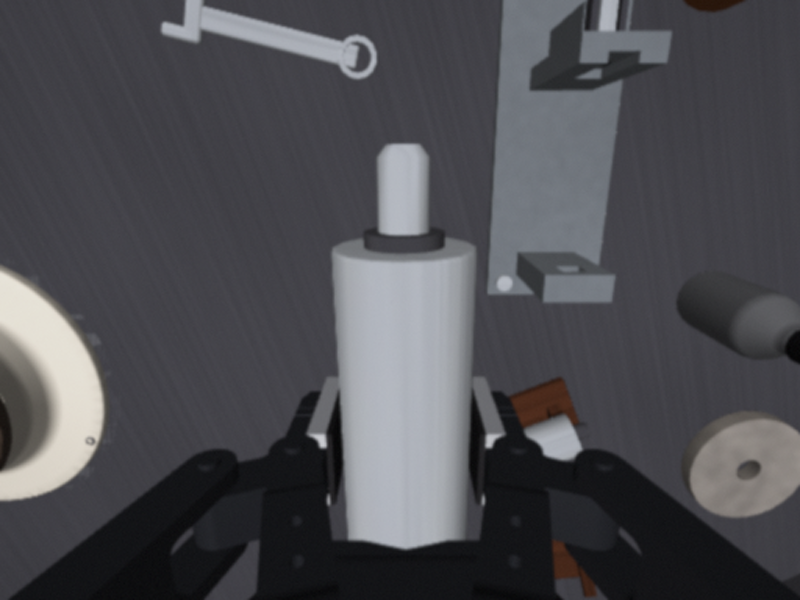

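The yoke is at the right: low cheek top around (577,288), tall cheek top around (627,45), its slot notch near (623,57). The roller is held straight with its tip at (403,145). I'll zoom in on both cheeks.

Run:
```python
import cv2,numpy as np
i=cv2.imread("pics/w2s.png")
a=i[0:62,330:440];b=i[152:202,308:418]
f=7
r=lambda x:cv2.resize(x,None,fx=f,fy=f,interpolation=cv2.INTER_CUBIC)
o=np.vstack([r(a)[:280],r(b)[:315]])
cv2.imwrite("pics/z2.png",o);print(o.shape)
```

```text
(595, 770, 3)
```

View pics/z2.png

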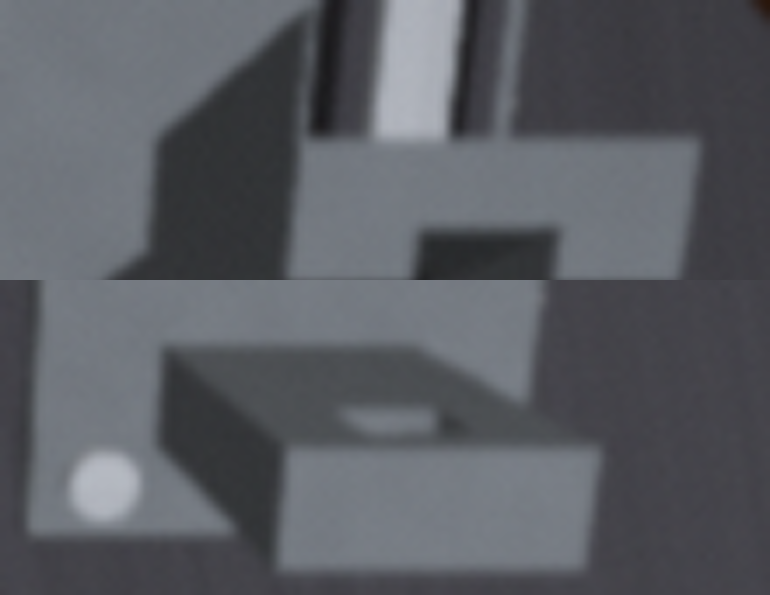

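Zoom: tall cheek top's outer edge runs (304,137)–(700,137) and the slot back (418,232)–(558,232). The low cheek top's corners are (290,447), (600,447), (278,570) and (585,570).

```bash
cat > y.py <<'E'
from h import *
c=bot.camera_info("wrist");c["pose"]=np.load("w2.npy")
def A(x,y): return 330+(x+.5)/7-.5,(y+.5)/7-.5
def B(x,y): return 308+(x+.5)/7-.5,152+(y-280+.5)/7-.5
T=[p2w(c,*A(*p),.125) for p in [(304,137),(700,137),(418,232),(558,232)]]
L=[p2w(c,*B(*p),.098) for p in [(290,447),(600,447),(278,570),(585,570)]]
for p in T+L: print(p.round(4))
to=(T[0]+T[1])/2; sl=(T[2]+T[3])/2; li=(L[0]+L[1])/2; lo=(L[2]+L[3])/2
# yoke frame y offsets: to=86, sl=76, li=-61, lo=-81
pts=np.array([to,sl,li,lo])[:,:2]; off=np.array([.086,.076,-.061,-.081])
d=np.polyfit(off,pts,1); print("seat",d[1],"dir",np.degrees(np.arctan2(d[0][1],d[0][0])),np.linalg.norm(d[0]))
print("resid mm",((pts-(d[1]+off[:,None]*d[0]))*1000).round(1))
for p,q in ((T[0],T[1]),(T[2],T[3]),(L[0],L[1]),(L[2],L[3])): print("edge ang+90",np.degrees(np.arctan2(*(q-p)[1::-1]))+90,np.linalg.norm(q-p))
# held roller
s=bot.sense();Tt=R.from_quat(s["tool_rot"]);z=s["tool_pos"][2]
for u,v in [(403,143),(403,232)]:
    print("roller in tool",(Tt.inv().apply(p2w(c,u/1.5625,v/1.5625,z)-s["tool_pos"])*1000).round(1))
E
python3 y.py
```

```text
[0.5948 0.1119 0.125 ]
[0.6421 0.0973 0.125 ]
[0.6067 0.0971 0.125 ]
[0.6236 0.0919 0.125 ]
[ 0.552  -0.0289  0.098 ]
[ 0.5992 -0.0435  0.098 ]
[ 0.5459 -0.0485  0.098 ]
[ 0.5935 -0.0632  0.098 ]
seat [0.59326119 0.02197616] dir 73.12650925501214 1.0013429118732031
resid mm [[ 0.2  0.2]
 [-0.2 -0.3]
 [ 0.   0.3]
 [-0.  -0.2]]
edge ang+90 72.91531597803862 0.049567715508645464
edge ang+90 72.91131291842098 0.017744024546170686
edge ang+90 72.86220116617108 0.049407860006332543
edge ang+90 72.85510096461212 0.049864290843027924
roller in tool [82.4 -1.1 -0. ]
roller in tool [60.1 -1.1 -0. ]
```

```bash
cat >> h.py <<'E'
def yoke(dy,dx,z):
    a=np.radians(73.0); Y=np.array([np.cos(a),np.sin(a)]); X=np.array([np.sin(a),-np.cos(a)])
    return np.r_[np.array([.5933,.0220])+dy*Y+dx*X,z]
E
python3 -c "
from h import *
delta(yoke(-.019,.0008,.126),73.0)"
```

```text
t 6.8 pos [0.4565 0.0008 0.296 ] turn(tool) [ 0.001  0.    -0.003] shift now-axes cm [ 4.18 12.52 17.01] shift goal-axes [ 4.13 12.54 17.  ]
```

```bash
python3 -m handwheel '[0,0,0,1.0,3.1,0,1,0,0,0,1.1,3.2,0,1,0,0,0,1.1,3.2,0,1,0,0,0,1.0,3.0,0,1,0,0,0,0,0,4,1,0,0,0,0,0,4,1,0,0,0,0,0,4,1,0,0,0,0,0,3,1]'
python3 -m handwheel '[0,0,0,0,0,1,1,0,0,0,0,0,0.5,1,0,0,0,0,0,0,1]'
python3 - <<'E'
from h import *
delta(yoke(-.019,.0008,.126),73.0)
c=bot.camera_info("wrist");i=bot.get_image("wrist");cv2.imwrite("pics/w3.png",cv2.resize(i[0:250,130:400,::-1],None,fx=2.4,fy=2.4,interpolation=cv2.INTER_CUBIC));np.save("w3.npy",c["pose"])
E
```

```text
t: 7.6
tool_pos: [0.5879, 0.0021, 0.1426]
tool_rot: [0.806, 0.592, -0.001, -0.001]
force: [0.4, -0.8, -4.1]
opening: 0.0383
grasp_force: 62.5
t: 7.9
tool_pos: [0.589, 0.0029, 0.1312]
tool_rot: [0.805, 0.593, 0.0, 0.0]
force: [0.1, 0.3, -4.3]
opening: 0.0384
grasp_force: 62.6
t 7.9 pos [0.589  0.0029 0.1312] turn(tool) [ 0.001 -0.    -0.005] shift now-axes cm [ 0.05 -0.07  0.52] shift goal-axes [ 0.05 -0.07  0.52]
```

View pics/w3.png

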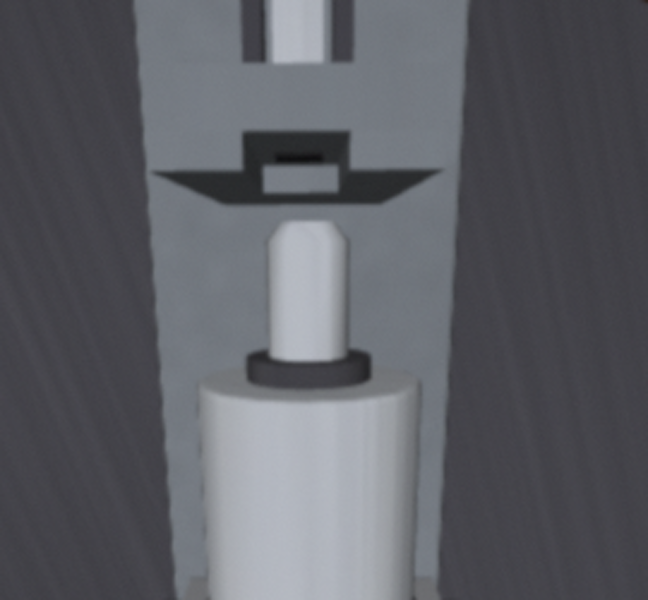

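The slot at the top spans columns 243–350 (centre 296.5) and the tip is at column 307. So the tip is about 1.8 mm too far along +tool y, with about 8 mm of gap to the face. I'll correct that and press in stages.

```bash
python3 -m handwheel '[0,0,0,0,-0.18,0.4,1,0,0,0,0,0,0,1,0,0,0,0.7,0,0.1,1,0,0,0,0.8,0,0,1,0,0,0,0.4,0,0,1,0,0,0,0,0,0,1]'
python3 - <<'E'
from h import *
delta(yoke(.0105,-.0010,.0786),73.0)
s=bot.sense();print(s["force"])
c=bot.camera_info("wrist");i=bot.get_image("wrist");cv2.imwrite("pics/w4.png",cv2.resize(i[0:170,150:380,::-1],None,fx=3,fy=3,interpolation=cv2.INTER_CUBIC))
E
```

```text
t: 8.55
tool_pos: [0.5927, 0.0229, 0.1254]
tool_rot: [0.805, 0.593, -0.0, 0.0]
force: [0.4, -3.9, -4.0]
opening: 0.0384
grasp_force: 62.6
t 8.55 pos [0.5927 0.0229 0.1254] turn(tool) [ 0.     0.    -0.003] shift now-axes cm [ 0.98 -0.02  4.68] shift goal-axes [ 0.98 -0.01  4.68]
[ 0.37057678 -3.92067051 -4.00960152]
```

View pics/w4.png

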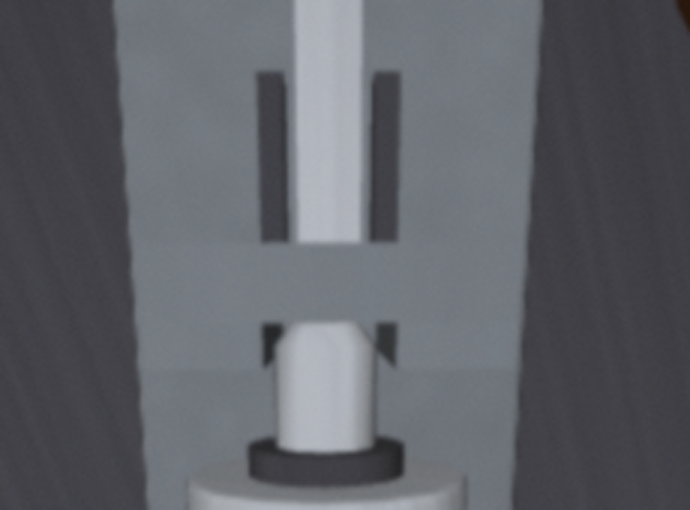

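The tip (column 326) is inside the slot (263–397) with roughly 0.5 mm of offset. I'll press to full compression and lower.

```bash
python3 -m handwheel '[0,0,0,0.3,0.03,0.4,1,0,0,0,0.4,0,0.5,1,0,0,0,0.3,0,0.5,1,0,0,0,0,0,0.2,1,0,0,0,0,0,0,1]'
python3 -c "
from h import *
delta(yoke(.0105,-.0010,.0786),73.0)"
```

```text
t: 9.1
tool_pos: [0.5955, 0.0317, 0.1087]
tool_rot: [0.805, 0.593, -0.0, -0.0]
force: [-1.5, -4.1, -2.3]
opening: 0.0384
grasp_force: 62.8
t 9.1 pos [0.5955 0.0317 0.1087] turn(tool) [-0.001  0.    -0.004] shift now-axes cm [ 0.06 -0.02  3.01] shift goal-axes [ 0.06 -0.03  3.01]
```

```bash
python3 -m handwheel '[0,0,0,0.05,0,0.5,1,0,0,0,0,0,0.6,1,0,0,0,0,0,0.6,1,0,0,0,0,0,0.6,1,0,0,0,0,0,0.3,1,0,0,0,0,0,0.1,1,0,0,0,0,0,0,1]'
python3 -c "
from h import *
delta(yoke(.0105,-.0010,.0786),73.0)"
```

```text
t: 9.8
tool_pos: [0.5957, 0.0321, 0.0819]
tool_rot: [0.805, 0.593, -0.0, -0.0]
force: [-2.2, -5.1, -2.4]
opening: 0.0381
grasp_force: 62.9
t 9.8 pos [0.5957 0.0321 0.0819] turn(tool) [-0.001  0.    -0.004] shift now-axes cm [ 0.01 -0.03  0.33] shift goal-axes [ 0.01 -0.03  0.33]
```

```bash
python3 -m handwheel '[0,0,0,0,0,0.15,1,0,0,0,0,0,0.1,1,0,0,0,0,0,0,1]'
python3 -m handwheel '[0,0,0,0,0,0.1,1,0,0,0,0,0,0,1]'
python3 -m handwheel '[0,0,0,0,0,0.08,1,0,0,0,0,0,0,1]'
```

```text
t: 10.1
tool_pos: [0.5958, 0.0321, 0.0795]
tool_rot: [0.805, 0.593, -0.0, -0.0]
force: [-1.5, -4.8, -1.0]
opening: 0.0383
grasp_force: 62.9
t: 10.3
tool_pos: [0.5958, 0.0321, 0.0786]
tool_rot: [0.805, 0.593, -0.0, 0.0]
force: [-1.4, -4.9, -1.1]
opening: 0.0379
grasp_force: 62.9
t: 10.5
tool_pos: [0.5958, 0.0321, 0.0778]
tool_rot: [0.805, 0.593, -0.0, 0.0]
force: [-0.5, -5.3, -0.9]
opening: 0.0383
grasp_force: 62.9
```

```bash
python3 -m handwheel '[0,0,0,-0.2,0,-0.03,1,0,0,0,-0.2,0,0,1,0,0,0,-0.2,0,0,1,0,0,0,0,0,0,1]'
python3 -m handwheel '[0,0,0,-0.2,0,0,1,0,0,0,-0.1,0,0,1,0,0,0,0,0,0,1]'
python3 -c "
from h import *
delta(yoke(0,0,.077),73.0)"
```

```text
t: 10.9
tool_pos: [0.5941, 0.0262, 0.0784]
tool_rot: [0.805, 0.593, -0.0, 0.0]
force: [-1.4, -4.2, 0.2]
opening: 0.0385
grasp_force: 63.0
t: 11.2
tool_pos: [0.5932, 0.0235, 0.0785]
tool_rot: [0.805, 0.593, 0.0, 0.0]
force: [-0.8, -2.4, 2.0]
opening: 0.0382
grasp_force: 63.2
t 11.2 pos [0.5932 0.0235 0.0785] turn(tool) [ 0.     0.    -0.004] shift now-axes cm [-0.14  0.05  0.15] shift goal-axes [-0.14  0.05  0.15]
```

```bash
python3 -m handwheel '[0,0,0,-0.1,0,0,1,0,0,0,-0.08,0,0,1,0,0,0,0,0,0,1]'
python3 -m handwheel '[0,0,0,-0.05,0,0.05,1,0,0,0,0,0,0.03,1,0,0,0,0,0,0,1]'
python3 -c "
from h import *
delta(yoke(0,0,.077),73.0)"
```

```text
t: 11.5
tool_pos: [0.5928, 0.0221, 0.0784]
tool_rot: [0.805, 0.593, 0.0, -0.0]
force: [2.1, 1.1, 2.8]
opening: 0.0381
grasp_force: 63.3
t: 11.8
tool_pos: [0.5928, 0.022, 0.0782]
tool_rot: [0.805, 0.593, 0.001, 0.0]
force: [-1.0, 5.8, 10.5]
opening: 0.0386
grasp_force: 64.0
t 11.8 pos [0.5928 0.022  0.0782] turn(tool) [ 0.001 -0.001 -0.004] shift now-axes cm [0.01 0.05 0.12] shift goal-axes [0.01 0.05 0.12]
```

```bash
python3 -m handwheel '[0,0,0,0,0,-0.05,0.8,0,0,0,0,0,0,-0.2,0,0,0,0,0,0,-1,0,0,0,0,0,0,-1,0,0,0,0,0,0,-1,0,0,0,0,0,0,-1,0,0,0,0,0,-1,-1,0,0,0,0,0,-3,-1]'
python3 -m handwheel '[0,0,0,0,0,-3.5,-1,0,0,0,0,0,-3.5,-1,0,0,0,0,0,-3.5,-1,0,0,0,0,0,-3,-1,0,0,0,0,0,0,-1]'
python3 - <<'E'
from h import *
delta(yoke(0.17,0,.127),73.0)
c=bot.camera_info("wrist");i=bot.get_image("wrist");cv2.imwrite("pics/w5.png",cv2.resize(i[:,:,::-1],(800,600),interpolation=cv2.INTER_CUBIC));np.save("w5.npy",c["pose"])
for n,p in [("tip",yoke(.076,0,.077)),("stubroot",yoke(-.055,0,.077)),("bodyend+",yoke(.055,0,.077)),("pocket",yoke(-.061,0,.098)),("mid",yoke(0,0,.097)),("tabin",yoke(.121,0,.14))]: print(n,(w2p(c,p)*1.5625).round())
E
```

```text
t: 12.6
tool_pos: [0.5913, 0.0215, 0.1166]
tool_rot: [0.805, 0.593, -0.002, -0.001]
force: [-0.0, -0.2, 0.4]
opening: 0.0855
grasp_force: 0.0
t: 13.1
tool_pos: [0.5935, 0.0214, 0.2584]
tool_rot: [0.805, 0.593, 0.003, 0.002]
force: [0.2, 0.0, -0.1]
opening: 0.0855
grasp_force: 0.0
t 13.1 pos [0.5935 0.0214 0.2584] turn(tool) [ 0.007 -0.001 -0.004] shift now-axes cm [17.03 -0.2  13.16] shift goal-axes [17.05 -0.04 13.14]
tip [402. 160.]
stubroot [403. 353.]
bodyend+ [402. 195.]
pocket [403. 374.]
mid [402. 286.]
tabin [401.  60.]
```

View pics/w5.png

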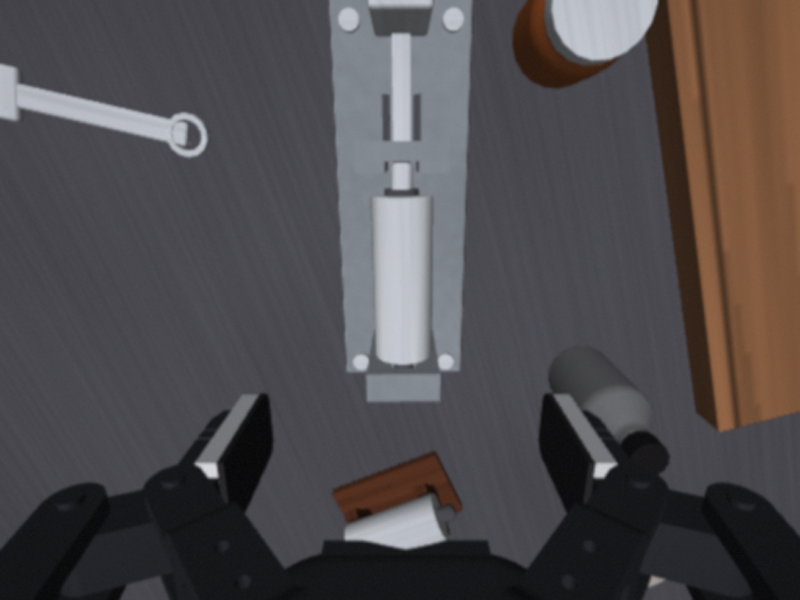

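The roller lies between the cheeks with its axle end in the slot at (402,175) and the stub under the lip at (403,370). The ends match the predicted pixels. The keeper tab is at (401,20), still drawn back. Next is the keeper, with the fingers shut, from outside.

```bash
python3 -m handwheel '[0,0,0,3,0,0,1,0,0,0,3.5,0,0,1,0,0,0,3.5,0,0,1,0,0,0,3.5,0,0,1,0,0,0,3,0,0,1,0,0,0,2,0,0,1,0,0,0,0,0,2,1,0,0,0,0,0,2,1]'
python3 - <<'E'
from h import *
delta(yoke(0.181,0,.127),73.0);print(bot.sense()["opening"])
i=bot.get_image("wrist");cv2.imwrite("pics/w6.png",i[:,:,::-1])
c=bot.camera_info("wrist");print([w2p(c,yoke(y,0,.14)).round() for y in(.127,.149,.157,.17)])
E
```

```text
t: 13.95
tool_pos: [0.6471, 0.1989, 0.2116]
tool_rot: [0.805, 0.594, -0.0, -0.0]
force: [-0.2, 0.6, -0.5]
opening: -0.0001
grasp_force: 0.0
t 13.95 pos [0.6471 0.1989 0.2116] turn(tool) [-0.001  0.    -0.003] shift now-axes cm [-0.39  0.03  8.46] shift goal-axes [-0.39  0.02  8.46]
-8.36725446327124e-05
[array([261., 289.]), array([261., 263.]), array([261., 254.]), array([261., 237.])]
```

View pics/w6.png

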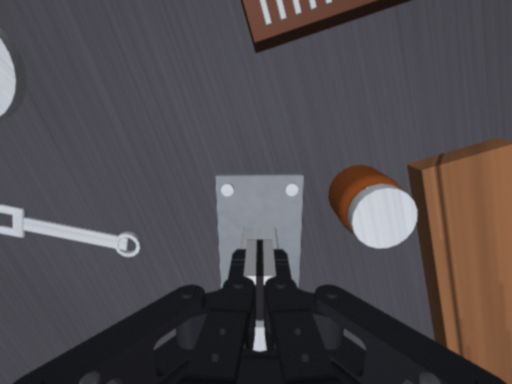

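Below the shut fingers at (260,260) is the tab's outer face, near rows 228–254, ahead of the fingertips as predicted. The jar is clear at (385,215), so I'll descend and push.

```bash
python3 -m handwheel '[0,0,0,0,-0.0,3,1,0,0,0,0,0,3,1,0,0,0,0,0,2,1,0,0,0,0,0,0.4,1,0,0,0,-0.7,0,0,1,0,0,0,-0.7,0,0,1,0,0,0,0,0,0,1]'
python3 -m handwheel '[0,0,0,-0.5,0,0,1,0,0,0,-0.5,0,0,1,0,0,0,-0.5,0,0,1,0,0,0,-0.4,0,0,1,0,0,0,-0.4,0,0,1,0,0,0,0,0,0,1]'
python3 -c "
from h import *
delta(yoke(.138,0,.127),73.0)"
```

```text
t: 14.7
tool_pos: [0.6435, 0.1838, 0.1305]
tool_rot: [0.805, 0.593, 0.001, 0.001]
force: [-0.9, 0.4, 0.1]
opening: -0.0002
grasp_force: 0.0
t: 15.3
tool_pos: [0.6362, 0.1623, 0.1289]
tool_rot: [0.805, 0.593, -0.0, 0.0]
force: [0.2, 0.5, -0.4]
opening: -0.0003
grasp_force: 0.0
t 15.3 pos [0.6362 0.1623 0.1289] turn(tool) [-0.     0.    -0.005] shift now-axes cm [-0.87  0.    0.19] shift goal-axes [-0.87 -0.    0.19]
```

```bash
python3 -m handwheel '[0,0,0,-0.3,0,0,1,0,0,0,-0.3,0,0,1]'
python3 -m handwheel '[0,0,0,-0.2,0,0,1,0,0,0,0,0,0,1]'
python3 -m handwheel '[0,0,0,-0.2,0,0,1,0,0,0,0,0,0,1]'
python3 -c "
from h import *
delta(yoke(.138,0,.127),73.0)"
```

```text
t: 15.5
tool_pos: [0.6346, 0.1572, 0.1289]
tool_rot: [0.805, 0.593, 0.0, -0.0]
force: [6.0, 19.0, 3.2]
opening: 0.0
grasp_force: 11.2
t: 15.7
tool_pos: [0.6345, 0.1571, 0.129]
tool_rot: [0.805, 0.593, 0.002, -0.001]
force: [10.0, 19.5, -2.4]
opening: 0.0
grasp_force: 10.5
t: 15.9
tool_pos: [0.6344, 0.1569, 0.1292]
tool_rot: [0.805, 0.594, 0.003, -0.002]
force: [14.8, 34.3, -6.9]
opening: -0.0001
grasp_force: 18.5
t 15.9 pos [0.6344 0.1569 0.1292] turn(tool) [ 0.001 -0.007 -0.003] shift now-axes cm [-0.31  0.01  0.21] shift goal-axes [-0.31  0.01  0.22]
```

Firm stop at about 34 N. I'll back off and check whether the bolt is really fully in.

```bash
python3 -m handwheel '[0,0,0,0.6,0,0,1,0,0,0,2,0,0,1,0,0,0,2,0,0,1,0,0,0,0,0,-3,1,0,0,0,0,0,-4,1,0,0,0,0,0,-4,1,0,0,0,-2,0,-3,1,0,0,0,-4,0,-2,1]'
python3 -m handwheel '[0,0,0,-4,0,0,1,0,0,0,-4,0,0,1,0,0,0,-4,0,0,1,0,0,0,0,0,0,1]'
python3 - <<'E'
from h import *
c=bot.camera_info("wrist");i=bot.get_image("wrist");np.save("w7.npy",c["pose"]);print(bot.sense()["tool_pos"])
a=cv2.resize(i[0:250,150:370,::-1],None,fx=2.3,fy=2.3,interpolation=cv2.INTER_CUBIC)
k=bot.camera_info("side");s=bot.get_image("side")
u,v=w2p(k,yoke(.03,0,.09)).astype(int);print(u,v)
b=cv2.resize(s[v-50:v+50,u-25:u+25,::-1],(287,575),interpolation=cv2.INTER_CUBIC)
cv2.imwrite("pics/w7.png",np.hstack([a[:575],b])); print(a.shape)
P=lambda p:((w2p(c,p)-[150,0])*2.3).round()
print([P(yoke(y,0,.14)) for y in(.115,.127,.130,.133)],"tip bar",P(yoke(.07,0,.095)),P(yoke(.076,0,.095)),P(yoke(.076,0,.125)))
E
```

```text
t: 16.7
tool_pos: [0.6297, 0.1417, 0.2911]
tool_rot: [0.804, 0.594, 0.001, 0.0]
force: [0.7, -0.9, -0.1]
opening: 0.0001
grasp_force: 0.0
t: 17.1
tool_pos: [0.593, 0.0222, 0.2894]
tool_rot: [0.806, 0.592, -0.0, 0.0]
force: [-0.3, -0.3, -0.3]
opening: -0.0002
grasp_force: 0.0
[0.59359537 0.02399809 0.28934628]
269 196
(575, 506, 3)
[array([249., 125.]), array([249.,  88.]), array([249.,  78.]), array([249.,  69.])] tip bar [250. 250.] [250. 236.] [250. 237.]
```

View pics/w7.png

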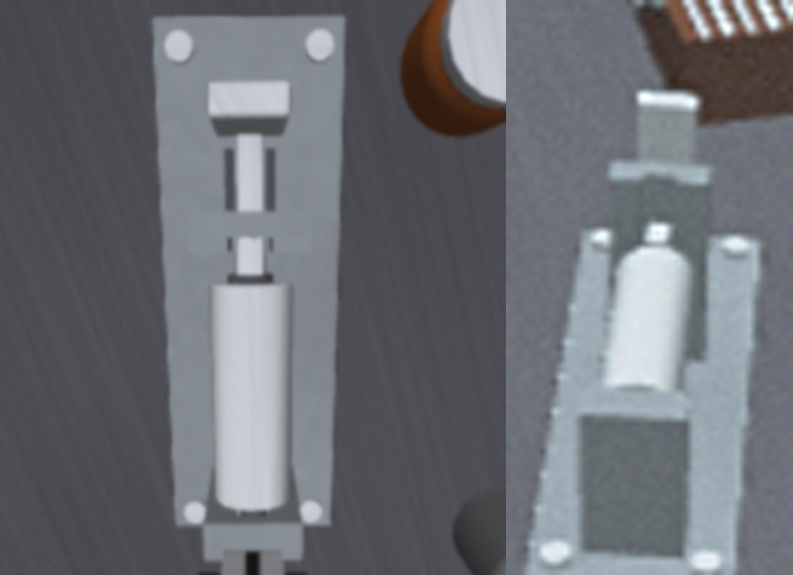

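The tab's top edges are at rows 82 and 117, against 88 and 125 predicted for fully in. So the bolt is about 2–3 mm short, possibly because the sprung end sits a bit high. I'll probe the roller's height at that end with the shut fingers and press it down gently.

```bash
python3 -m handwheel '[0,0,0,2,0,3,1,0,0,0,2,0,3.5,1,0,0,0,0,0,3.5,1,0,0,0,0,0,3.5,1,0,0,0,0,0,2,1,0,0,0,0,0,1,1,0,0,0,0,0,0,1]'
python3 -c "
from h import *
delta(yoke(.04,0,.116),73.0)"
```

```text
t: 17.9
tool_pos: [0.6054, 0.0645, 0.1229]
tool_rot: [0.805, 0.593, -0.001, -0.001]
force: [-0.2, 0.0, 0.5]
opening: -0.0002
grasp_force: 0.0
t 17.9 pos [0.6054 0.0645 0.1229] turn(tool) [-0.002  0.001 -0.003] shift now-axes cm [-0.42  0.09  0.69] shift goal-axes [-0.42  0.09  0.69]
```

```bash
python3 -m handwheel '[0,0,0,0,0.1,0.3,1,0,0,0,0,0,0,1]'
python3 -m handwheel '[0,0,0,0,0,0.15,1,0,0,0,0,0,0,1]'
python3 -m handwheel '[0,0,0,0,0,0.1,1,0,0,0,0,0,0,1]'
python3 -m handwheel '[0,0,0,0,0,0.1,1,0,0,0,0,0,0,1]'
```

```text
t: 18.1
tool_pos: [0.6071, 0.0634, 0.1219]
tool_rot: [0.805, 0.593, 0.001, 0.0]
force: [0.8, 0.0, 0.4]
opening: 0.0003
grasp_force: 0.0
t: 18.3
tool_pos: [0.6067, 0.0632, 0.1199]
tool_rot: [0.805, 0.593, 0.0, 0.0]
force: [-1.0, -0.4, -0.6]
opening: 0.0004
grasp_force: 0.0
t: 18.5
tool_pos: [0.6065, 0.0631, 0.1185]
tool_rot: [0.805, 0.593, -0.0, 0.0]
force: [0.4, 0.6, 0.5]
opening: -0.0003
grasp_force: 0.0
t: 18.7
tool_pos: [0.6064, 0.0632, 0.1174]
tool_rot: [0.805, 0.593, -0.0, -0.0]
force: [-0.2, -0.2, -0.2]
opening: -0.0001
grasp_force: 0.0
```

```bash
for k in 1; do :; done
python3 -m handwheel '[0,0,0,0,0,0.07,1,0,0,0,0,0,0,1]'
python3 -m handwheel '[0,0,0,0,0,0.07,1,0,0,0,0,0,0,1]'
python3 -m handwheel '[0,0,0,0,0,0.07,1,0,0,0,0,0,0,1]'
```

```text
t: 18.9
tool_pos: [0.6065, 0.0632, 0.1167]
tool_rot: [0.805, 0.593, -0.0, -0.0]
force: [0.2, -0.1, -0.1]
opening: 0.0005
grasp_force: 0.0
t: 19.1
tool_pos: [0.6065, 0.0632, 0.116]
tool_rot: [0.805, 0.593, -0.0, 0.0]
force: [0.2, -0.2, -0.2]
opening: -0.0002
grasp_force: 0.2
t: 19.3
tool_pos: [0.6067, 0.0632, 0.1157]
tool_rot: [0.805, 0.593, 0.0, 0.0]
force: [-0.5, 0.2, 3.8]
opening: 0.0001
grasp_force: 1.9
```

Contact comes at TCP z = 0.1159, exactly the fitted height, so the sprung end is fully down. Next I'll check the bolt reading against neighbouring edges in the last wrist picture.

```bash
python3 -m handwheel '[0,0,0,0,0,-0.5,1,0,0,0,0,0,-3,1]' | head -2
python3 - <<'E'
from h import *
c=bot.camera_info("wrist");c["pose"]=np.load("w7.npy")
P=lambda y,z,x=0:((w2p(c,yoke(y,x,z))-[150,0])*2.3).round(1)[::-1]
for n,y,z in [("tab out",.127,.14),("tab in",.115,.14),("tabinbottom",.115,.087),("cheek out",.086,.125),("slot back",.076,.125),("cheek in",.07,.125),("body+",.055,.097),("low in",-.061,.098),("low out",-.081,.098)]: print(n,P(y,z))
print("tab w",P(.115,.14,-.015),P(.115,.14,.015))
g=cv2.imread("pics/w7.png",0).astype(int)
d=np.diff(g[:,250:256].mean(1)); d2=np.diff(g[:,290:300].mean(1)); d3=np.diff(g[:,278:284].mean(1))
for n,x in(("mid",d),("x295",d2),("x280",d3)): print(n,[(int(k),int(x[k])) for k in range(1,len(x)-1) if abs(x[k])>5 and abs(x[k])>=abs(x[k-1]) and abs(x[k])>abs(x[k+1])])
E
```

```text
t: 19.5
tool_pos: [0.6051, 0.0632, 0.1479]
tab out [ 87.9 248.7]
tab in [124.7 249. ]
tabinbottom [142.6 249.3]
cheek out [210.5 249.7]
slot back [236.9 249.9]
cheek in [252.4 250.1]
body+ [285.2 250.4]
low in [522.7 252.4]
low out [558.7 252.7]
tab w [125.1 207.7] [124.4 290.2]
mid [(16, 14), (81, 12), (83, 9), (113, -15), (115, -20), (133, 23), (210, -10), (212, -9), (237, 12), (239, 10), (274, -27), (276, -21), (283, 23), (285, 23), (511, -22), (522, 9), (550, -24), (552, -19)]
x295 [(14, 12), (16, 13), (522, 10), (559, -12), (571, -9)]
x280 [(16, 14), (80, 13), (83, 7), (113, -16), (115, -18), (134, 10), (283, 6), (285, 6), (504, -11), (506, -11), (522, 10)]
```

Run:
```python
from h import *
g=cv2.imread("pics/w7.png",0)
for r in range(234,282,5): print(r,g[r,220:280:3])
g=cv2.imread("pics/w5.png",0);print()
for r in range(146,200,5): print(r,g[r,380:424:2])
c=bot.camera_info("wrist");c["pose"]=np.load("w7.npy")
P=lambda y,z,x=0:((w2p(c,yoke(y,x,z))-[150,0])*2.3).round(1)
for y in(.075,.066): print("bar",P(y,.095,-.005),P(y,.095,.005),"axle",P(y,.077,-.007),P(y,.077,.007))
```

```text
234 [142 141 140 139 140 141 142 144 144 143 141 140 140 142 140 140 139 139
 139 139]
239 [140 140 125  92 118 140 165 192 196 197 188 178 180 186 157 135 119 104
 129 141]
244 [140 140 121  79 110 139 180 202 205 205 206 201 201 196 165 129 113  96
 127 142]
249 [139 141 125  94 112 138 182 204 206 205 207 203 201 197 166 127 118 104
 130 140]
254 [135 136 132 131 129 136 182 204 206 206 206 203 200 197 164 127 133 134
 134 136]
259 [134 133 134 133 131 136 181 204 207 206 206 203 201 197 161 123 134 137
 136 134]
264 [133 134 134 133 130 136 182 205 207 205 206 203 201 198 162 121 131 134
 134 133]
269 [134 134 137 136 131 135 183 204 207 207 207 204 203 198 161 118 130 133
 132 133]
274 [135 136 127 102  92 103 142 159 163 163 162 160 158 153 121  83  80  90
 122 132]
279 [136 136 117  72  69  74  75  76  77  78  78  77  77  73  70  64  57  66
 116 133]

146 [137 136 136 135 138 136 136 136 136 135 136 135 135 135 135 135 135 135
 135 136 135 134]
151 [138 137 136 137 137 136 136 136 137 136 135 134 135 135 134 136 135 135
 135 134 135 136]
156 [137 137 136 136 136 136 136 136 13
[... 243 characters left out ...]
6]
171 [135 131 112 102 122 136 159 186 199 199 198 197 195 193 174 147 123 124
 116 110 128 135]
176 [129 129 130 129 129 133 159 188 198 199 198 197 196 193 174 144 123 128
 133 132 131 129]
181 [128 130 129 130 130 133 160 188 198 199 198 198 195 191 172 143 121 126
 130 130 130 129]
186 [131 130 130 128 127 130 160 188 198 199 199 198 195 190 171 138 116 119
 125 127 129 129]
191 [133 127  96  67  67  70  77  81  84  84  83  83  83  82  75  70  63  57
  52  81 118 130]
196 [144 142 135 124 118 114 115 114 114 113 114 114 115 117 118 117 120 124
 128 131 139 143]
bar [238.8 238.7] [261.3 238.5] axle [235.1 238.3] [265.  238.1]
bar [239.  259.8] [261.3 259.6] axle [235.4 258.2] [265. 258.]
```

Everything else matches within a pixel, so the bolt really is about 2.5–3 mm short. I'll push again, lower and nearer the bolt's line.

```bash
python3 -m handwheel '[0,0,0,0,0,-3,1,0,0,0,0,0,-3,1,0,0,0,3.5,0,0,1,0,0,0,3.5,0,0,1,0,0,0,3.5,0,0,1,0,0,0,2.5,0,0,1,0,0,0,0,0,0,1]' | head -2
python3 -c "
from h import *
delta(yoke(.170,0,.118),73.0)"
```

```text
t: 20.2
tool_pos: [0.6452, 0.1902, 0.21]
t 20.2 pos [0.6452 0.1902 0.21  ] turn(tool) [-0.001 -0.    -0.002] shift now-axes cm [-0.6  -0.04  9.2 ] shift goal-axes [-0.6  -0.05  9.2 ]
```

```bash
python3 -m handwheel '[0,0,0,0,0,4,1,0,0,0,0,0,4,1,0,0,0,0,0,1.2,1,0,0,0,-1.5,0,0,1,0,0,0,-1.2,0,0,1,0,0,0,-0.4,0,0,1,0,0,0,0,0,0,1]'
python3 -m handwheel '[0,0,0,-0.2,0,0,1,0,0,0,-0.2,0,0,1,0,0,0,0,0,0,1]'
python3 -m handwheel '[0,0,0,-0.2,0,0,1,0,0,0,0,0,0,1]'
python3 -m handwheel '[0,0,0,-0.2,0,0,1,0,0,0,0,0,0,1]'
python3 -c "
from h import *
delta(yoke(.138,0,.118),73.0)"
```

```text
t: 20.9
tool_pos: [0.6365, 0.157, 0.1206]
tool_rot: [0.805, 0.593, 0.001, 0.001]
force: [-0.3, -0.5, -0.7]
opening: 0.0
grasp_force: 0.0
t: 21.2
tool_pos: [0.6362, 0.1566, 0.1206]
tool_rot: [0.805, 0.593, 0.004, -0.0]
force: [10.8, 26.2, 0.3]
opening: 0.0
grasp_force: 14.1
t: 21.4
tool_pos: [0.6361, 0.1564, 0.1207]
tool_rot: [0.805, 0.594, 0.005, -0.001]
force: [17.6, 40.7, -4.1]
opening: -0.0001
grasp_force: 22.2
t: 21.6
tool_pos: [0.636, 0.1563, 0.1208]
tool_rot: [0.804, 0.594, 0.007, -0.002]
force: [25.6, 55.9, -7.1]
opening: 0.0001
grasp_force: 30.5
t 21.6 pos [0.636  0.1563 0.1208] turn(tool) [ 0.006 -0.013 -0.002] shift now-axes cm [-0.29 -0.16  0.28] shift goal-axes [-0.29 -0.16  0.28]
```

```bash
python3 -m handwheel '[0,0,0,1,0,0,1,0,0,0,2,0,0,1,0,0,0,2,0,0,1,0,0,0,0,0,-3,1,0,0,0,0,0,-4,1,0,0,0,0,0,-4,1]' | head -2
python3 - <<'E'
from h import *
c=bot.camera_info("wrist");c["pose"]=np.load("w5.npy")
g=cv2.imread("pics/w5.png",0).astype(int)
d=np.diff(g[:,385:395].mean(1)); print([(k,int(d[k])) for k in range(60) if abs(d[k])>5])
P=lambda y,z,x=0:(w2p(c,yoke(y,x,z))*1.5625).round(1)[::-1]
for q in(.151,.147,.143): print(q,"in top",P(q-.006,.14),"in bottom",P(q-.006,.087))
print("cheek out",P(.086,.125),"slot back",P(.076,.125)); d=np.diff(g[:,398:406].mean(1)); print([(k,int(d[k])) for k in range(130,200) if abs(d[k])>5])
i=bot.get_image("top");s=bot.get_image("side")
for n,im in(("top",i),("side",s)):
    cv2.imwrite(f"pics/{n}9.png",im[:,:,::-1])
    k=bot.camera_info(n)
    G0=cv2.resize(cv2.imread(f"pics/{n}0.png",0),(512,384),interpolation=cv2.INTER_AREA)
    print(n,"tab in/0",w2p(k,yoke(.121,0,.14)).round(1),w2p(k,yoke(.151,0,.14)).round(1))
E
```

```text
t: 22.2
tool_pos: [0.6483, 0.1984, 0.2301]
[(2, -5), (3, -11), (4, -14), (5, -14), (6, -20), (7, -17), (8, -17), (9, -11), (31, 8), (32, 11), (33, 12), (34, 15), (35, 13), (36, 12), (37, 6)]
0.151 in top [  1.1 400.6] in bottom [ 31.5 400.8]
0.147 in top [ 11.2 400.7] in bottom [ 39.5 400.8]
0.143 in top [ 21.3 400.7] in bottom [ 47.5 400.9]
cheek out [140.8 401.5] slot back [160.9 401.6]
[(139, -14), (140, -19), (141, -15), (142, -10), (159, -6), (160, -5), (161, 19), (162, 29), (163, 16), (164, 10), (187, -16), (188, -27), (189, -38), (190, -29), (191, -9), (193, 6), (194, 11), (195, 25), (196, 26), (197, 25), (198, 18), (199, 6)]
top tab in/0 [217.1 165. ] [207.6 162. ]
side tab in/0 [272.1 163.8] [272.8 158.4]
```

```bash
python3 -c "
from h import *
delta(yoke(.104,-.035,.128),73.0)"
python3 -m handwheel '[0,0,0,-2.7,-1.2,0,1,0,0,0,-2.7,-1.2,0,1,0,0,0,-2.6,-1.1,0,1,0,0,0,0,0,4,1,0,0,0,0,0,4,1,0,0,0,0,0,2.1,1,0,0,0,0,0,0,1]'
python3 -c "
from h import *
delta(yoke(.104,-.027,.128),73.0)"
```

```text
t 22.3 pos [0.65   0.1986 0.2355] turn(tool) [ 0.008 -0.004 -0.004] shift now-axes cm [-8.21 -3.81 10.68] shift goal-axes [-8.15 -3.76 10.75]
t: 23.0
tool_pos: [0.59, 0.1319, 0.1247]
tool_rot: [0.805, 0.593, -0.002, -0.001]
force: [-0.6, 0.4, 0.1]
opening: 0.0001
grasp_force: 0.0
t 23.0 pos [0.59   0.1319 0.1247] turn(tool) [-0.004  0.002 -0.005] shift now-axes cm [-0.01  0.83 -0.34] shift goal-axes [-0.01  0.83 -0.33]
```

```bash
python3 -m handwheel '[0,0,0,0,0.5,0,1,0,0,0,0,0.3,0,1,0,0,0,0,0,0,1]'
python3 -m handwheel '[0,0,0,-0.25,0,0,1,0,0,0,0,0,0,1]'
python3 -m handwheel '[0,0,0,-0.25,0,0,1,0,0,0,0,0,0,1]'
python3 -m handwheel '[0,0,0,-0.25,0,0,1,0,0,0,0,0,0,1]'
python3 -c "
from h import *
delta(yoke(.1,-.027,.128),73.0)"
```

```text
t: 23.3
tool_pos: [0.5999, 0.1294, 0.1289]
tool_rot: [0.805, 0.593, 0.001, 0.001]
force: [-0.2, -0.8, -0.9]
opening: 0.0002
grasp_force: 0.0
t: 23.5
tool_pos: [0.5981, 0.1268, 0.1278]
tool_rot: [0.805, 0.593, 0.0, 0.0]
force: [0.9, 0.7, -0.3]
opening: 0.0001
grasp_force: 0.0
t: 23.7
tool_pos: [0.5972, 0.1244, 0.1275]
tool_rot: [0.805, 0.593, -0.0, 0.0]
force: [0.7, -1.2, 0.2]
opening: 0.0001
grasp_force: 0.0
t: 23.9
tool_pos: [0.5968, 0.1233, 0.1275]
tool_rot: [0.805, 0.593, 0.001, -0.001]
force: [4.0, 10.3, -1.1]
opening: 0.0001
grasp_force: 5.5
t 23.9 pos [0.5968 0.1233 0.1275] turn(tool) [ 0.    -0.002 -0.004] shift now-axes cm [ 0.21 -0.08 -0.04] shift goal-axes [ 0.21 -0.08 -0.05]
```

```bash
python3 -m handwheel '[0,0,0,0.5,0,0,1,0,0,0,0,0,-2,1,0,0,0,0,0,-2,1,0,0,0,-3.5,1.0,0,1,0,0,0,-3.5,1.0,0,1,0,0,0,-3,0.7,0,1,0,0,0,0,0,0,1,0,0,0,0,0,0,1]' | head -2
python3 - <<'E'
from h import *
c=bot.camera_info("wrist");i=bot.get_image("wrist");np.save("w8.npy",c["pose"]);cv2.imwrite("pics/w8s.png",i[:,:,::-1])
g=cv2.cvtColor(i,cv2.COLOR_RGB2GRAY)
for n,y,z in [("tab out",.127,.14),("tab in",.115,.14),("cheek out",.086,.125),("slot back",.076,.125),("cheek in",.07,.125),("body+",.055,.097),("bar end.06",.06,.095)]: print(n,w2p(c,yoke(y,0,z)).round(1))
u=int(w2p(c,yoke(.076,0,.125))[0])
for r in range(30,150,3): print(r,g[r,u-20:u+21:2])
E
```

```text
t: 24.7
tool_pos: [0.5942, 0.0231, 0.1675]
tab out [256.1 -14. ]
tab in [256.3  17.4]
cheek out [257.1  87.8]
slot back [257.2 107.6]
cheek in [257.3 119.2]
body+ [257.8 140.5]
bar end.06 [257.7 132.3]
30 [72 72 70 70 69 69 69 72 71 69 69 71 71 71 72 71 71 69 71 73 72]
33 [ 73  74  72  72  72  94 162 165 167 168 165 163 164 163 117  74  74  76
  77  75  77]
36 [127 128 126 126 126 141 188 189 191 191 189 184 186 185 155 128 128 128
 130 128 129]
39 [130 130 130 129 128 143 188 189 191 192 188 186 186 186 158 131 131 131
 130 131 131]
42 [128 119 117 115 124 138 187 190 190 192 190 185 186 186 156 127 114 111
 110 121 130]
45 [120  78  73  71  90 138 188 191 191 193 190 186 186 186 157 119  75  72
  74 101 130]
48 [122  80  73  71  83 142 189 191 191 193 191 186 186 187 160 119  75  72
  73 107 129]
51 [123  82  73  71  74 138 188 191 191 192 192 187 187 186 160 121  76  73
  75 107 129]
54 [126  81  71  72  75 137 189 192 192 194 191 188 188 187 159 119  73  72
  75 108 130]
57 [124  81  73  71  76 134 189 194 193 194 192 188 188 188 159 117  71  72
  74 108 131]
60 [128  85  72  72 
[... 1995 characters left out ...]
9 176 198 200 198 199 196 194 194 160 112 127 127
 126 126 127]
129 [130 130 130 126 122 126 176 198 198 200 200 195 195 194 160 106 119 120
 127 128 129]
132 [128 128 113  61  59  65 111 134 137 136 137 134 133 134 101  60  51  48
 101 128 127]
135 [127 125 109  59  68  71  70  69  72  71  70  72  70  70  67  61  55  44
  97 125 125]
138 [131 129 125 110 106 100  98  93  94  93  95  94  93  99 100 106 109 116
 129 131 133]
141 [181 182 184 184 186 186 185 183 180 180 180 183 186 184 180 180 183 183
 179 172 167]
144 [182 184 188 191 195 194 194 195 193 191 192 192 194 192 188 186 187 184
 179 172 167]
147 [182 184 188 192 193 193 194 193 192 191 191 193 194 191 188 188 187 184
 178 171 167]
```

```bash
python3 -m handwheel '[0,0,0,-2.5,0,1.5,1,0,0,0,-1.9,0,2,1,0,0,0,0,0,1.3,1,0,0,0,0,0,0,1]'
python3 -m handwheel '[0,0,0,0,0,0.1,1,0,0,0,0,0,0,1]' | sed -n '2p;4p'
python3 -m handwheel '[0,0,0,0,0,0.1,1,0,0,0,0,0,0,1]' | sed -n '2p;4p'
python3 -m handwheel '[0,0,0,0,0,0.07,1,0,0,0,0,0,0,1]' | sed -n '2p;4p'
```

```text
t: 25.15
tool_pos: [0.5805, -0.0175, 0.1177]
tool_rot: [0.805, 0.593, -0.001, -0.001]
force: [-0.4, -0.1, -0.3]
opening: 0.0001
grasp_force: 0.0
tool_pos: [0.5817, -0.0176, 0.1192]
force: [-0.5, -0.2, 0.3]
tool_pos: [0.5813, -0.0181, 0.1177]
force: [-0.1, -0.3, -0.2]
tool_pos: [0.5812, -0.0184, 0.1167]
force: [-0.0, -0.3, -0.3]
```

```bash
python3 -m handwheel '[0,0,0,0,0,0.07,1,0,0,0,0,0,0,1]' | sed -n '2p;4p'
python3 -m handwheel '[0,0,0,0,0,0.05,1,0,0,0,0,0,0,1]' | sed -n '2p;4p'
python3 -m handwheel '[0,0,0,0,0,0.05,1,0,0,0,0,0,0,1]' | sed -n '2p;4p'
```

```text
tool_pos: [0.5812, -0.0185, 0.116]
force: [-0.1, -0.5, 1.0]
tool_pos: [0.5813, -0.0185, 0.1158]
force: [-0.3, -0.3, 3.6]
tool_pos: [0.5815, -0.0186, 0.1156]
force: [-0.8, -0.1, 7.4]
```

Both ends touch at the same height, so the roller is level and home. I'll do one more touch of the tab with just the fingertips, the same part of the finger that touched the cheek.

```bash
python3 -m handwheel '[0,0,0,0,0,-3,1,0,0,0,0,0,-4,1,0,0,0,0,0,-3.5,1,0,0,0,4.2,0,0,1,0,0,0,4.2,0,0,1,0,0,0,4.2,0,0,1,0,0,0,4.2,0,0,1,0,0,0,3.3,0,0,1]' | sed -n '2p;4p'
python3 -m handwheel '[0,0,0,0,0,0,1,0,0,0,0,0,0,1]' | sed -n '2p;4p'
python3 -c "
from h import *
delta(yoke(.150,0,.146),73.0)"
```

```text
tool_pos: [0.641, 0.1758, 0.2197]
force: [0.2, -1.1, -0.2]
tool_pos: [0.6406, 0.174, 0.2194]
force: [-0.1, -1.0, 0.4]
t 27.35 pos [0.6406 0.174  0.2194] turn(tool) [-0.001  0.001 -0.003] shift now-axes cm [-0.92 -0.07  7.34] shift goal-axes [-0.92 -0.08  7.34]
```

```bash
python3 -m handwheel '[0,0,0,0,0,3,1,0,0,0,0,0,3,1,0,0,0,0,0,1.3,1,0,0,0,-0.7,-0.07,0,1,0,0,0,-0.6,0,0,1,0,0,0,0,0,0,1]' | sed -n '2p;4p'
python3 -m handwheel '[0,0,0,-0.25,0,0,1,0,0,0,0,0,0,1]' | sed -n '2p;4p'
python3 -m handwheel '[0,0,0,-0.25,0,0,1,0,0,0,0,0,0,1]' | sed -n '2p;4p'
python3 -m handwheel '[0,0,0,-0.25,0,0,1,0,0,0,0,0,0,1]' | sed -n '2p;4p'
python3 -c "
from h import *
delta(yoke(.139,0,.146),73.0)"
```

```text
tool_pos: [0.6366, 0.1602, 0.1489]
force: [0.4, -0.4, -0.4]
tool_pos: [0.6357, 0.1586, 0.1479]
force: [-0.1, 0.3, 0.0]
tool_pos: [0.635, 0.1571, 0.1474]
force: [2.4, 5.2, 1.8]
tool_pos: [0.6348, 0.1568, 0.1476]
force: [9.7, 21.8, -1.9]
t 28.55 pos [0.6348 0.1568 0.1476] turn(tool) [ 0.002 -0.006 -0.003] shift now-axes cm [-0.21 -0.03  0.16] shift goal-axes [-0.2  -0.03  0.16]
```

The tab is at the same hard stop. I'll press the sprung end firmly down once more, then give the bolt one last push.

```bash
python3 -m handwheel '[0,0,0,1,0,0,1,0,0,0,0,0,-3,1,0,0,0,-3.5,0,-1,1,0,0,0,-3.5,0,0,1,0,0,0,-3,0,0,1,0,0,0,0,0,2,1,0,0,0,0,0,3,1,0,0,0,0,0,0,1]' | sed -n '2p;4p'
python3 -c "
from h import *
delta(yoke(.042,0,.116),73.0)"
```

```text
tool_pos: [0.6057, 0.068, 0.1336]
force: [-0.5, 0.4, 0.2]
t 29.35 pos [0.6057 0.068  0.1336] turn(tool) [-0.005  0.002 -0.005] shift now-axes cm [-0.56  0.17  1.76] shift goal-axes [-0.56  0.16  1.76]
```

```bash
python3 -m handwheel '[0,0,0,-0.4,0.15,0.8,1,0,0,0,0,0,0.8,1,0,0,0,0,0,0.1,1,0,0,0,0,0,0,1]' | sed -n '2p;4p'
python3 -m handwheel '[0,0,0,0,0,0.2,1,0,0,0,0,0,0.15,1,0,0,0,0,0,0,1]' | sed -n '2p;4p'
python3 -m handwheel '[0,0,0,0,0,-0.3,1,0,0,0,0,0,-3,1,0,0,0,0,0,-4,1,0,0,0,3.8,0,-1,1,0,0,0,3.8,0,0,1,0,0,0,3.8,0,0,1,0,0,0,0,0,0,1,0,0,0,0,0,0,1]' | sed -n '2p;4p'
python3 -c "
from h import *
delta(yoke(.150,0,.125),73.0)"
```

```text
tool_pos: [0.6077, 0.064, 0.1203]
force: [0.3, 0.3, -0.8]
tool_pos: [0.6075, 0.0639, 0.1164]
force: [-0.1, 0.3, 0.4]
tool_pos: [0.6413, 0.1734, 0.1994]
force: [1.5, 1.0, 0.0]
t 30.85 pos [0.6413 0.1734 0.1994] turn(tool) [-0.     0.    -0.003] shift now-axes cm [-0.87 -0.16  7.44] shift goal-axes [-0.88 -0.16  7.44]
```

Nothing more can move: the bolt is against a rigid stop (60 N did not shift it), and touch showed the roller level and home at both ends. The arm is clear, so I'm handing in.

```bash
python3 -m handwheel '[0,0,0,0,0,-3,-1,0,0,0,0,0,0,-1]' | head -5; python3 -c "
from plant import bot
print(bot.job_done())"
```

```text
t: 31.05
tool_pos: [0.6421, 0.1719, 0.2334]
tool_rot: [0.805, 0.593, 0.002, 0.001]
force: [1.0, 0.2, 0.5]
opening: 0.0285
the job is handed in; nothing more can be done
None
```

I handed the job in at 31 s: the roller is fitted and touched level and home at both ends, but the keeper bolt, pushed to a hard stop that 60 N did not shift, measured about 2–3 mm short of fully in, and I could not tell whether that stop is its true end.

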